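Change over the bearing kit and latch its keeper bar

ROBOT

A 6-joint arm with a two-finger parallel gripper is mounted at the origin on the work surface. World frame = base frame: x ahead of the robot, y to its left, z up, the work surface at z = 0. Lengths are in m, angles in rad, forces in N, time in s.
With the tool pointing down it reaches from about 0.3 to 0.875 m from the base axis. Payload 4.2 kg.
Tool frame: the origin (TCP) lies between the finger pads; the fingertips stand 17 mm ahead of it and the grasp point (between the pads) lies 2 mm behind it; z points along the fingers, y is the line along which they close (so a half turn about z gives the same grasp; the last joint's range is limited). The gripper opens to 85 mm and grips with 20 to 120 N. Pads are 22 mm wide; open, the fingers measure 114 mm over their backs; the gripper's body (76 mm by 85 mm) begins 54 mm behind the grasp point. The pads swing forward as they close: fully open they stand 13 mm farther back than shut.
Start: joints at [-1.317, 0.32, 1.565, -0, 1.257, -0.02], TCP at [0.155, -0.554, 0.248] pointing down, gripper open.
Joint ranges: [-3.11, 3.11], [-0.84, 2.01], [0.21, 2.61], [-1.34, 4.49], [0.05, 2.63], [-2.56, 2.56]. Speed limits (rad/s): [2.57, 2.57, 3.14, 3.14, 3.14, 3.14].

INTERFACE

Orientations are given as a unit quaternion [x, y, z, w].
In Python, from rig import r gives the robot as it stands.
- The arm moves only by the shell command python3 nudge.py 'ROWS' [OPENING] [FORCE]. ROWS is rows parted by semicolons, their numbers by spaces, 1 to 5 of them, each of 4 numbers: dx, dy, dz in m, then a turn about the tool's z in rad; each row is the pose to reach, as a shift and turn from the pose commanded when the command began, along the tool's axes at that moment; what a row does not reach only later rows make up. A row lasts 1/8 s, in which the tool goes at most 0.0625 m and 0.188 rad, less where a joint would pass 70% of its speed; a pose out of reach is approached as far as the arm can. OPENING is the opening from 0.0 (shut) to 1.0 (fully open), set as the command begins (- or left out keeps the last). The fingers move at their own pace and stop on an object; FORCE is the grip in N (left out, the last holds). Time passes only in rows, so rows that do not move let the fingers close. It prints the time, the measured TCP pose, the force, the opening and the grip force at its end.
- r.observe(): the state, without advancing time (a new reading comes with each control period).
- r.capture(name): name is "scene" or "top" or "wrist"; returns a dict with "color" (400x640x3 uint8, red, green, blue), "range_z" (400x640 float32, m along the optical axis (not along the pixel's ray), 0 where there is no reading), "fx", "fy", "cx", "cy" (pixels), "origin" and "rotation" of the camera in the world. Camera axes: x right, y down, z forward; pixel columns grow to the right and rows downward; lengths in m; the calibration is good to about 2 mm. A picture is of the moment at which its call begins.
- r.hand_in(): hands the job in; it is judged then, once.
The state is a dict: "time": time; "q": joint angles; "qvel": joint speeds; "joint_efforts": joint torques, N m; "tcp_pos": TCP position; "eef_rot": TCP orientation; "contact_force": force on the tool from outside, world axes, zero at the start; "wrist_torque": the same for the moment, N m; "opening": opening from 0.0 (shut) to 1.0 (fully open); "grasp_force": force on a finger pad.
Only numpy, scipy, OpenCV 4.12 (cv2) and the standard library are available. Lean on these libraries where they do the work, as an engineer would, in place of code of your own. Each camera call takes 0.05 s, during which the arm holds its last target. There are 200 camera calls.

TASK

Swing the keeper bar of the blue bearing kit open, take out every rusty worn bearing and put it in the red scrap bin, and drop every new bearing on the bench flat into a pocket of its own. When the new bearings are all in, swing the keeper bar shut over them until it snaps home in its detent, and leave the other things on the bench alone.

Things in the scene. Friction and masses are not known exactly. Their poses are not given: they have to be found in the camera images.
- kit: The bearing kit: blue 3D-printed block, 80 mm (x) by 280 mm (y) by 22 mm high, screwed to the bench. Origin at the centre of its underside, z up. Four round pockets, 36 mm across, 8 mm deep, in a row along y, 42 mm apart. The keeper bar's hinge stands at its +y end; at its -y end, around y = -0.12, two black blocks (spring catch and stop) rise to 52 mm above the bench.
- pocket1 (a point): Centre of the floor of pocket 1 (14 mm above the bench, 8 mm below the block's top); 1 counts from the hinge end. A seated bearing's centre is 9 mm above it, and 10 mm of the bearing stand proud of the block.
- pocket2 (a point): Centre of the floor of pocket 2 (14 mm above the bench, 8 mm below the block's top); 2 counts from the hinge end. A seated bearing's centre is 9 mm above it, and 10 mm of the bearing stand proud of the block.
- pocket3 (a point): Centre of the floor of pocket 3 (14 mm above the bench, 8 mm below the block's top); 3 counts from the hinge end. A seated bearing's centre is 9 mm above it, and 10 mm of the bearing stand proud of the block.
- pocket4 (a point): Centre of the floor of pocket 4 (14 mm above the bench, 8 mm below the block's top); 4 counts from the hinge end. A seated bearing's centre is 9 mm above it, and 10 mm of the bearing stand proud of the block.
- keeper (a joint): Angle of the keeper bar in rad. 0: fully shut, the bar lies along the block's -y over all the pockets, against its stop. Grows as it swings open, level, counter-clockwise from above, towards the block's +x side, to 1.75. It stays where it is left (0.3 N at the knob). A sprung ball detent lies between 0.04 and 0.13 rad and takes about 7 N at the knob either way; below 0.05 the bar is caught.
- keeper_hinge (a point): On the vertical hinge axis of the keeper bar, at the bar's mid height, 41.5 mm above the bench. The bar is an aluminium strip 14 mm wide, 9 mm thick (37 to 46 mm above the bench), reaching 220 mm from the axis. While it is shut no bearing can be put in or taken out.
- keeper_knob (a point): Point to grip on the keeper bar's red upright round knob, 16 mm thick, 46 mm tall (46 to 92 mm above the bench), 190 mm from the hinge axis. The point is on the knob's axis, 71.5 mm above the bench; it moves with the bar.
- brg1: A new bearing: bright steel ring-shaped disc with black seals, 32 mm across, 18 mm thick, 70 g or so, either side up. Origin at its centre, z along its axis. Lies flat on the bench at the start. None if it is absent in this run.
- brg2: A new bearing: bright steel ring-shaped disc with black seals, 32 mm across, 18 mm thick, 70 g or so, either side up. Origin at its centre, z along its axis. Lies flat on the bench at the start. None if it is absent in this run.
- brg3: A new bearing: bright steel ring-shaped disc with black seals, 32 mm across, 18 mm thick, 70 g or so, either side up. Origin at its centre, z along its axis. Lies flat on the bench at the start. None if it is absent in this run.
- brg4: A new bearing: bright steel ring-shaped disc with black seals, 32 mm across, 18 mm thick, 70 g or so, either side up. Origin at its centre, z along its axis. Lies flat on the bench at the start. None if it is absent in this run.
- worn1: A worn bearing: rusty brown, the same size as the new ones (32 mm across, 18 mm thick), origin at its centre, z along its axis. Sits in a pocket of the kit at the start. None if it is absent in this run.
- worn2: A worn bearing: rusty brown, the same size as the new ones (32 mm across, 18 mm thick), origin at its centre, z along its axis. Sits in a pocket of the kit at the start. None if it is absent in this run.
- scrap: Red open-topped scrap bin, 130 mm (x) by 120 mm (y), 40 mm high, walls 4 mm, floor 4 mm, 0.3 kg, loose on the bench. Origin at the centre of its underside.
- gear: Bystander, to be left alone: blue printed gear wheel, 68 mm across, 16 mm high. Origin at its underside.
- glue: Bystander, to be left alone: yellow glue stick standing upright, 28 mm thick, 90 mm tall. Origin at its underside.
- driver: Bystander, to be left alone: orange-handled screwdriver lying down, 200 mm long along its x, 26 mm thick. Origin at its underside.
- spanner: Bystander, to be left alone: steel open-ended spanner lying down, 150 mm long along its x, 8 mm high. Origin at its underside.
- phone: Bystander, to be left alone: black phone, 72 x 146 x 9 mm. Origin at its underside.
- jar: Bystander, to be left alone: glass jar with dark lid, 68 mm thick, 90 mm tall. Origin at its underside.

How it is judged:
On the way, in this order (a step that is already met when the one before it is completed fails the run):
1. the keeper bar is swung open, clear of the pockets (value of joint keeper above 0.9 rad), for 0.2 s.
2. every new bearing lies flat in a pocket while the bar is still open (((horizontal distance between brg1 and pocket1 below 0.004 m and z of brg1 in the frame of pocket1 between 0.006 and 0.012 m and angle between the z axis of brg1 and the z axis of kit, either way round below 0.12 rad) or (horizontal distance between brg1 and pocket2 below 0.004 m and z of brg1 in the frame of pocket2 between 0.006 and 0.012 m and angle between the z axis of brg1 and the z axis of kit, either way round below 0.12 rad) or (horizontal distance between brg1 and pocket3 below 0.004 m and z of brg1 in the frame of pocket3 between 0.006 and 0.012 m and angle between the z axis of brg1 and the z axis of kit, either way round below 0.12 rad) or (horizontal distance between brg1 and pocket4 below 0.004 m and z of brg1 in the frame of pocket4 between 0.006 and 0.012 m and angle between the z axis of brg1 and the z axis of kit, either way round below 0.12 rad)) and ((horizontal distance between brg2 and pocket1 below 0.004 m and z of brg2 in the frame of pocket1 between 0.006 and 0.012 m and angle between the z axis of brg2 and the z axis of kit, either way round below 0.12 rad) or (horizontal distance between brg2 and pocket2 below 0.004 m and z of brg2 in the frame of pocket2 between 0.006 and 0.012 m and angle between the z axis of brg2 and the z axis of kit, either way round below 0.12 rad) or (horizontal distance between brg2 and pocket3 below 0.004 m and z of brg2 in the frame of pocket3 between 0.006 and 0.012 m and angle between the z axis of brg2 and the z axis of kit, either way round below 0.12 rad) or (horizontal distance between brg2 and pocket4 below 0.004 m and z of brg2 in the frame of pocket4 between 0.006 and 0.012 m and angle between the z axis of brg2 and the z axis of kit, either way round below 0.12 rad)) and ((horizontal distance between brg3 and pocket1 below 0.004 m and z of brg3 in the frame of pocket1 between 0.006 and 0.012 m and angle between the z axis of brg3 and the z axis of kit, either way round below 0.12 rad) or (horizontal distance between brg3 and pocket2 below 0.004 m and z of brg3 in the frame of pocket2 between 0.006 and 0.012 m and angle between the z axis of brg3 and the z axis of kit, either way round below 0.12 rad) or (horizontal distance between brg3 and pocket3 below 0.004 m and z of brg3 in the frame of pocket3 between 0.006 and 0.012 m and angle between the z axis of brg3 and the z axis of kit, either way round below 0.12 rad) or (horizontal distance between brg3 and pocket4 below 0.004 m and z of brg3 in the frame of pocket4 between 0.006 and 0.012 m and angle between the z axis of brg3 and the z axis of kit, either way round below 0.12 rad)) and ((horizontal distance between brg4 and pocket1 below 0.004 m and z of brg4 in the frame of pocket1 between 0.006 and 0.012 m and angle between the z axis of brg4 and the z axis of kit, either way round below 0.12 rad) or (horizontal distance between brg4 and pocket2 below 0.004 m and z of brg4 in the frame of pocket2 between 0.006 and 0.012 m and angle between the z axis of brg4 and the z axis of kit, either way round below 0.12 rad) or (horizontal distance between brg4 and pocket3 below 0.004 m and z of brg4 in the frame of pocket3 between 0.006 and 0.012 m and angle between the z axis of brg4 and the z axis of kit, either way round below 0.12 rad) or (horizontal distance between brg4 and pocket4 below 0.004 m and z of brg4 in the frame of pocket4 between 0.006 and 0.012 m and angle between the z axis of brg4 and the z axis of kit, either way round below 0.12 rad)) and value of joint keeper above 0.5 rad), for 0.2 s.
At the end, for the whole second after the job is handed in: The keeper bar is shut in its detent (under 0.05 rad), every new bearing present lies flat on the floor of a pocket (within 4 mm of its centre, 3 mm in height, 0.12 rad), every worn bearing present rests in the scrap bin, and all are at rest (value of joint keeper below 0.05 rad and ((horizontal distance between brg1 and pocket1 below 0.004 m and z of brg1 in the frame of pocket1 between 0.006 and 0.012 m and angle between the z axis of brg1 and the z axis of kit, either way round below 0.12 rad) or (horizontal distance between brg1 and pocket2 below 0.004 m and z of brg1 in the frame of pocket2 between 0.006 and 0.012 m and angle between the z axis of brg1 and the z axis of kit, either way round below 0.12 rad) or (horizontal distance between brg1 and pocket3 below 0.004 m and z of brg1 in the frame of pocket3 between 0.006 and 0.012 m and angle between the z axis of brg1 and the z axis of kit, either way round below 0.12 rad) or (horizontal distance between brg1 and pocket4 below 0.004 m and z of brg1 in the frame of pocket4 between 0.006 and 0.012 m and angle between the z axis of brg1 and the z axis of kit, either way round below 0.12 rad)) and ((horizontal distance between brg2 and pocket1 below 0.004 m and z of brg2 in the frame of pocket1 between 0.006 and 0.012 m and angle between the z axis of brg2 and the z axis of kit, either way round below 0.12 rad) or (horizontal distance between brg2 and pocket2 below 0.004 m and z of brg2 in the frame of pocket2 between 0.006 and 0.012 m and angle between the z axis of brg2 and the z axis of kit, either way round below 0.12 rad) or (horizontal distance between brg2 and pocket3 below 0.004 m and z of brg2 in the frame of pocket3 between 0.006 and 0.012 m and angle between the z axis of brg2 and the z axis of kit, either way round below 0.12 rad) or (horizontal distance between brg2 and pocket4 below 0.004 m and z of brg2 in the frame of pocket4 between 0.006 and 0.012 m and angle between the z axis of brg2 and the z axis of kit, either way round below 0.12 rad)) and ((horizontal distance between brg3 and pocket1 below 0.004 m and z of brg3 in the frame of pocket1 between 0.006 and 0.012 m and angle between the z axis of brg3 and the z axis of kit, either way round below 0.12 rad) or (horizontal distance between brg3 and pocket2 below 0.004 m and z of brg3 in the frame of pocket2 between 0.006 and 0.012 m and angle between the z axis of brg3 and the z axis of kit, either way round below 0.12 rad) or (horizontal distance between brg3 and pocket3 below 0.004 m and z of brg3 in the frame of pocket3 between 0.006 and 0.012 m and angle between the z axis of brg3 and the z axis of kit, either way round below 0.12 rad) or (horizontal distance between brg3 and pocket4 below 0.004 m and z of brg3 in the frame of pocket4 between 0.006 and 0.012 m and angle between the z axis of brg3 and the z axis of kit, either way round below 0.12 rad)) and ((horizontal distance between brg4 and pocket1 below 0.004 m and z of brg4 in the frame of pocket1 between 0.006 and 0.012 m and angle between the z axis of brg4 and the z axis of kit, either way round below 0.12 rad) or (horizontal distance between brg4 and pocket2 below 0.004 m and z of brg4 in the frame of pocket2 between 0.006 and 0.012 m and angle between the z axis of brg4 and the z axis of kit, either way round below 0.12 rad) or (horizontal distance between brg4 and pocket3 below 0.004 m and z of brg4 in the frame of pocket3 between 0.006 and 0.012 m and angle between the z axis of brg4 and the z axis of kit, either way round below 0.12 rad) or (horizontal distance between brg4 and pocket4 below 0.004 m and z of brg4 in the frame of pocket4 between 0.006 and 0.012 m and angle between the z axis of brg4 and the z axis of kit, either way round below 0.12 rad)) and x of worn1 in the frame of scrap between -0.06 and 0.06 m and y of worn1 in the frame of scrap between -0.055 and 0.055 m and z of worn1 in the frame of scrap between 0 and 0.045 m and linear speed of each of worn1, worn2, brg1, brg2, brg3, brg4 below 0.02 m/s and x of worn2 in the frame of scrap between -0.06 and 0.06 m and y of worn2 in the frame of scrap between -0.055 and 0.055 m and z of worn2 in the frame of scrap between 0 and 0.045 m); the robot touches nothing.
It fails at once if a bystander is pushed more than 40 mm or so from where it stood (distance of any of gear, glue, driver, spanner, phone, jar from where it was at the start of the episode above 0.04 m).
Of brg1, brg2, brg3, brg4 only 3 to 4 are there at a start; the rules pass over those that are not, and their reading is None.
Of worn1, worn2 only 1 to 2 are there at a start; the rules pass over those that are not, and their reading is None.
At some moment in a run one of brg1, brg2, brg3, brg4, scrap may be knocked a few centimetres aside while the robot is not near it.
Once in a run the grip may slacken for a moment while it holds something.
It also fails if it takes over 208 s, if anything falls off the work surface, if the arm or the gripper's body presses on something with over 40 N, if the wrist force passes 120 N, or if a joint passes its speed limit or range.

## Working session

There is one attempt and no reset: what is moved stays moved. The work goes in short steps, Python scripts to look and compute and a shell command to move; the robot and the scene stay as the last step left them, time stands still between calls to the robot, and variables do not carry over. Pictures are saved under pics/ and viewed, at most 14 in all, crops included, and the job is handed in when it is done.

```bash
ls; mkdir -p pics
python3 - <<'E'
from rig import r
import cv2
print(r.observe())
for n in("top","scene"):
    c=r.capture(n);cv2.imwrite(f"pics/{n}0.png",c["color"][:,:,::-1])
    print(n,c["fx"],c["fy"],c["cx"],c["cy"],c["origin"],c["rotation"])
E
```

```text
nudge.py
pics
rig.py
{'time': 0.0, 'q': array([-1.31701774e+00,  3.20302416e-01,  1.56566849e+00,  2.11453799e-05,
        1.25740050e+00, -2.00020688e-02]), 'qvel': array([-1.30844014e-03,  8.50295321e-04, -4.93910467e-04,  7.49922778e-04,
       -2.11541482e-04, -7.43279044e-05]), 'joint_efforts': array([ 2.47970005e-03, -4.15519774e+01, -2.34162337e+01,  2.76358114e-04,
        8.15327017e-03, -8.16787118e-07]), 'tcp_pos': array([ 0.15535894, -0.55315464,  0.24748028]), 'eef_rot': array([ 9.90645195e-01,  1.36459908e-01, -9.37351722e-05, -8.84482599e-04]), 'contact_force': array([ 0.02484518, -0.53257295,  0.73716191]), 'wrist_torque': array([0.00723237, 0.0011314 , 0.01339075]), 'grasp_force': 0.0, 'opening': 0.9988373264877544}
top 468.65289000620373 468.65289000620373 326.21259239538574 195.0494299565533 [ 0.20282124 -0.01900761  1.83426284] [ 0.706964   -0.70220187  0.0644104  -0.05445852]
scene 384.3686175191212 384.3686175191212 325.90584891918127 205.21531241517167 [1.33907447 0.47318843 0.7840067 ] [ 0.44391739  0.77077955 -0.39977272 -0.22140012]
```
View pics/top0.png

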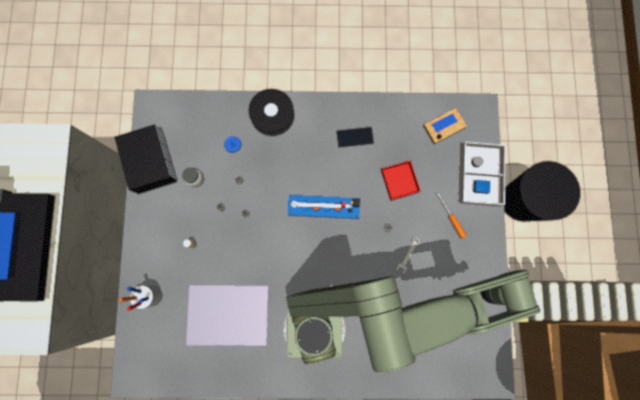

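The top view shows the kit at (325,207), hinge at left. New bearings sit at (239,180), (221,207), (246,213) and (388,227), the scrap bin at (400,180).

Create h.py:
```python
import numpy as np,cv2
from rig import r
from scipy.spatial.transform import Rotation as R
def ray(c,u,v):
    d=np.stack([(np.asarray(u,float)-c["cx"])/c["fx"],(np.asarray(v,float)-c["cy"])/c["fy"],np.ones(np.shape(u))],-1)
    return d@R.from_quat(c["rotation"]).as_matrix().T
def plane(c,u,v,z):
    d=ray(c,u,v);o=np.array(c["origin"]);return o+d*((z-o[2])/d[...,2])[...,None]
def proj(c,p):
    q=R.from_quat(c["rotation"]).as_matrix().T@(np.array(p)-c["origin"])
    return c["cx"]+c["fx"]*q[0]/q[2],c["cy"]+c["fy"]*q[1]/q[2]
def cloud(c):
    v,u=np.mgrid[:400,:640];d=ray(c,u,v);return np.array(c["origin"])+d*c["range_z"][...,None]
def tool(p,yaw=None):  # shift to world point in tool axes
    s=r.observe();M=R.from_quat(s["eef_rot"]);return M.inv().apply(np.array(p)-s["tcp_pos"])
```

Run:
```python
from h import *
c=r.capture("top")
im=c["color"];hsv=cv2.cvtColor(im,cv2.COLOR_RGB2HSV)
P=cloud(c);print(P[100,300],P[207,325],P[180,400],P[227,388])
m=cv2.inRange(hsv,(100,120,80),(125,255,255));
n,l,s,ce=cv2.connectedComponentsWithStats(m)
for i in range(1,n):
    if s[i,4]>30:
        pts=plane(c,*np.nonzero(l==i)[::-1],0.022)[:,:2].astype(np.float32)
        print("blue",s[i],cv2.minAreaRect(pts))
m=cv2.inRange(hsv,(0,150,60),(8,255,255))|cv2.inRange(hsv,(172,150,60),(180,255,255))
n,l,s,ce=cv2.connectedComponentsWithStats(m)
for i in range(1,n):
    if s[i,4]>6: 
        v,u=np.nonzero(l==i);print("red",s[i],ce[i],cv2.minAreaRect(plane(c,u,v,0.04)[:,:2].astype(np.float32)),P[v,u,2].max())
a=cv2.resize(im[140:250,195:435],None,fx=3.3,fy=3.3,interpolation=cv2.INTER_CUBIC)
cv2.imwrite("pics/c1.png",a[:,:,::-1])
for (u,v) in[(239,180),(221,207),(246,213),(388,227)]:
    w=np.s_[v-9:v+10,u-9:u+10];hh=P[w][...,2];k=(hh>0.010)&(hh<.03)
    print(u,v,k.sum(),P[w][k].mean(0), plane(c,u,v,.018))
```

```text
[ 0.91134481  0.06602595 -0.00391435] [ 0.46109047 -0.03908871  0.03857007] [ 0.5782249  -0.33915467 -0.00089578] [ 0.38785514 -0.28596369  0.01221362]
blue [433 115  23  16 184] ((0.8125585317611694, -0.5190171599388123), (0.03303269296884537, 0.09320112317800522), 27.49871253967285)
blue [224 136  17  16 207] ((0.7163194417953491, 0.3327944576740265), (0.06179138645529747, 0.06392363458871841), 0.5411469340324402)
blue [474 181  16  12 171] ((0.5501145720481873, -0.657848596572876), (0.0442686565220356, 0.0615062452852726), 0.46444258093833923)
blue [ 288  195   72   24 1009] ((0.4664352238178253, -0.03351292014122009), (0.2789909541606903, 0.0804276168346405), 87.63147735595703)
blue [  0 212  16  68 815] ((0.3093792498111725, 1.171129584312439), (0.258797824382782, 0.05692967399954796), 6.901296615600586)
red [382 161  38  39 979] [400.20837589 179.98365679] ((0.5703703165054321, -0.3327292501926422), (0.12856318056583405, 0.11891921609640121), 16.799179077148438) 1.8342628401564085
red [342 203   3   4   8] [343.25 204.25] ((0.4712138772010803, -0.10872361809015274), (0.007751265540719032, 0.01177767664194107), 89.95231628417969) 0.09615035930206517
red [128 303  11   7  19] [131.57894737 306.78947368] ((0.08305928856134415, 0.6708833575248718), (0.009654759429395199, 0.04094985872507095), 22.235807418823242) 1.8342628401564085
239 180 53 [0.56973679 0.3018856  0.0178948 ] [0.56895706 0.30035534 0.018     ]
221 207 56 [0.46095694 0.37017365 0.01885538] [0.46095462 0.36646158 0.018     ]
246 213 55 [0.43589491 0.27184534 0.01775453] [0.43809219 0.26835429 0.018     ]
388 227 56 [ 0.38516246 -0.2859708   0.01764228] [ 0.38726752 -0.2851159   0.018     ]
```

View pics/c1.png

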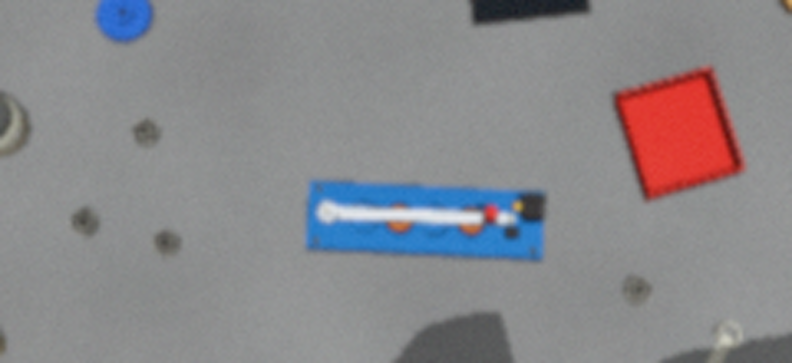

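View pics/scene0.png

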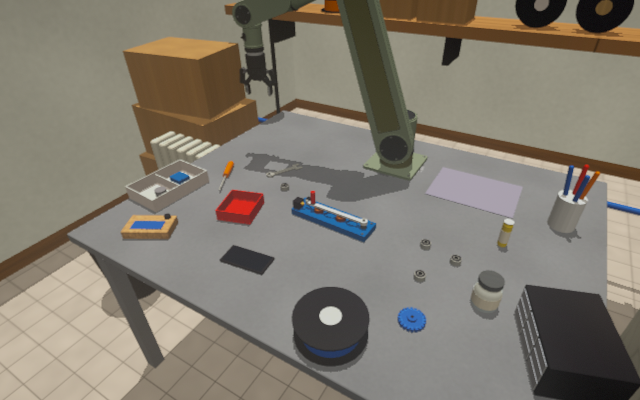

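The scene view shows four new bearings (one right of the kit, three left of it) and two rusty ones in the kit. I'll move above the knob with the wrist camera and turn the fingers to the kit's x.

```bash
python3 nudge.py '.2 -.16 0 0;.2 -.16 0 0;.2 -.16 0 0;.2 -.16 0 0;.2 -.16 0 0'
python3 nudge.py '.2 -.16 0 0;.2 -.16 0 0;.2 -.16 0 0;.2 -.16 0 0;.2 -.16 0 0'
python3 nudge.py '0 0 0 -1.257;0 0 0 -1.257;0 0 0 -1.257;0 0 0 -1.257;0 0 0 -1.257'
python3 nudge.py '0 0 0 -.357;0 0 0 -.357;0 0 0 -.357'
python3 - <<'E'
from h import *
c=r.capture("wrist");cv2.imwrite("pics/w1.png",c["color"][:,:,::-1]);print(c["origin"],c["rotation"],c["fx"])
P=cloud(c);print(np.nanmedian(P[...,2]))
print(R.from_quat(r.observe()["eef_rot"]).as_matrix())
E
```

```text
time: 0.78
tcp_pos: [0.3061, -0.3426, 0.2483]
eef_rot: [0.99, 0.139, 0.0, -0.0]
contact_force: [-0.2, -0.3, -0.9]
opening: 0.999
grasp_force: 0.0
time: 1.4
tcp_pos: [0.4558, -0.1356, 0.248]
eef_rot: [0.99, 0.139, 0.0, 0.0]
contact_force: [-0.4, -0.7, 0.3]
opening: 1.0
grasp_force: 0.0
time: 2.02
tcp_pos: [0.4534, -0.1392, 0.2481]
eef_rot: [0.821, 0.571, -0.001, 0.0]
contact_force: [0.4, -0.6, 0.5]
opening: 1.004
grasp_force: 0.0
time: 2.4
tcp_pos: [0.4535, -0.1389, 0.2481]
eef_rot: [0.709, 0.705, -0.0, 0.0]
contact_force: [0.9, -1.0, -0.4]
opening: 0.997
grasp_force: 0.0
[ 0.45402891 -0.07332279  0.37229606] [ 9.91229572e-01 -3.21692898e-03 -3.43764132e-04  1.32111578e-01] 346.02300318915303
-0.0010645204866800706
[[ 7.11499321e-03  9.99974598e-01 -4.24826125e-04]
 [ 9.99974566e-01 -7.11520158e-03 -4.90991515e-04]
 [-4.94001766e-04 -4.21321919e-04 -9.99999789e-01]]
```

View pics/w1.png

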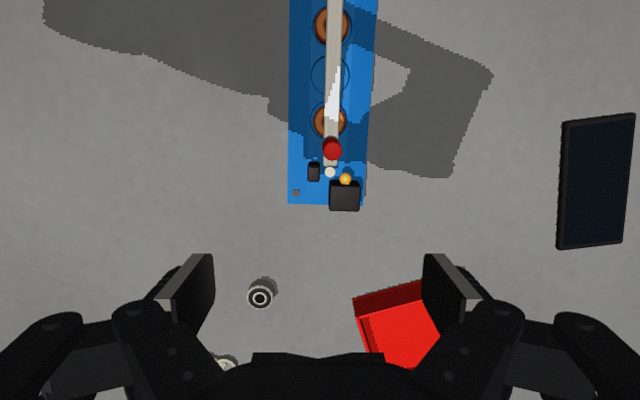

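The wrist view shows the knob at (332,149), rusty bearings at (329,120) and (332,27), and an empty pocket between them at (330,75). I'll measure them.

```bash
cat >> h.py <<'E'
def blobs(c,lo,hi,z,amin=20):
    hsv=cv2.cvtColor(c["color"],cv2.COLOR_RGB2HSV);m=cv2.inRange(hsv,lo,hi)
    n,l,s,ce=cv2.connectedComponentsWithStats(m);o=[]
    for i in range(1,n):
        if s[i,4]>=amin:
            v,u=np.nonzero(l==i);o.append((s[i],plane(c,u,v,z)))
    return o
E
python3 - <<'E'
from h import *
c=r.capture("wrist");P=cloud(c)
for z in(.092,):
  for s,p in blobs(c,(0,150,60),(6,255,255),z): print("red",s,p.mean(0))
k=(np.abs(P[...,2]-.092)<.006);k[230:]=0
v,u=np.nonzero(k);print("knob top depth",k.sum(),P[k].mean(0),"by ray",plane(c,u,v,.092).mean(0))
for s,p in blobs(c,(8,100,60),(18,230,255),.032): print("rust",s,p.mean(0),np.ptp(p,axis=0))
for s,p in blobs(c,(100,120,40),(125,255,255),.022,300): print("blue",s,p.min(0),p.max(0),cv2.minAreaRect(p[:,:2].astype(np.float32)))
print(P[40,360],P[180,345],P[296,260])
k=(np.abs(P[...,2]-.018)<.006);k[:260]=0;k[:,:240]=0;k[:,290:]=0;print(P[k].mean(0))
b=(np.abs(P[...,2]-.046)<.004);b[138:]=0;v,u=np.nonzero(b);p=plane(c,u,v,.046);print("bar",len(p),cv2.fitLine(p[:,:2].astype(np.float32),2,0,.01,.01).ravel())
E
```

```text
red [322 137  19  24 331] [ 0.46482291 -0.10572019  0.092     ]
red [ 352  280   89   91 5131] [ 0.52590821 -0.26922405  0.092     ]
knob top depth 293 [ 0.46513409 -0.10738795  0.0902424 ] by ray [ 0.46506599 -0.10717653  0.092     ]
rust [315   9  11  33 273] [ 0.45736325 -0.00239319  0.032     ] [9.02408167e-03 2.61037515e-02 1.11022302e-16]
rust [342  12   7  27 112] [ 0.47822764 -0.00261668  0.032     ] [5.45027885e-03 2.12044793e-02 1.11022302e-16]
rust [314 107  10  29 201] [ 0.45521019 -0.08613767  0.032     ] [8.72049091e-03 2.61761587e-02 1.11022302e-16]
rust [339 110   6  23  98] [ 0.47628466 -0.08663017  0.032     ] [4.93375506e-03 2.05860072e-02 5.55111512e-17]
blue [  287     0    90   206 11930] [ 0.42116164 -0.17302516  0.022     ] [0.50794557 0.02064627 0.022     ] ((0.4646065831184387, -0.07524899393320084), (0.19396348297595978, 0.07967730611562729), 87.71056365966797)
[ 0.49424105 -0.01276503  0.01959785] [ 0.47984075 -0.14094861  0.04656662] [ 0.38622256 -0.28253885  0.01675505]
[ 0.38539305 -0.28331476  0.01627597]
bar 2131 [ 0.02938225  0.9995682   0.4669931  -0.04016291]
```

```bash
python3 nudge.py '.0315 .012 .1 0;.0315 .012 .1 0;.0315 .012 .172 0;.0315 .012 .172 0;.0315 .012 .172 0' 0.5
python3 nudge.py '0 0 0 0;0 0 0 0;0 0 0 0;0 0 0 0;0 0 0 0' 0 30
```

```text
time: 3.12
tcp_pos: [0.4667, -0.1064, 0.0769]
eef_rot: [0.708, 0.706, 0.0, 0.0]
contact_force: [0.3, -0.2, 0.7]
opening: 0.503
grasp_force: 0.0
time: 3.75
tcp_pos: [0.4676, -0.1065, 0.0783]
eef_rot: [0.708, 0.706, 0.001, 0.002]
contact_force: [-0.5, -0.6, 7.7]
opening: 0.175
grasp_force: 30.0
```

```bash
python3 nudge.py '.0017 .0341 -.002 -.18;.0095 .0673 -.002 -.36;.0231 .0987 -.002 -.54;.0421 .127 -.002 -.72;.0659 .1515 -.002 -.9' 
python3 nudge.py '.0017 .0341 0 -.18;.0095 .0673 0 -.36;.0231 .0987 0 -.54;.0421 .127 0 -.72;.0421 .127 0 -.72'
```

```text
time: 4.38
tcp_pos: [0.6158, -0.0384, 0.0783]
eef_rot: [0.328, 0.945, 0.0, -0.003]
contact_force: [-8.7, 5.9, 4.5]
opening: 0.176
grasp_force: 31.0
time: 5.0
tcp_pos: [0.6595, 0.0874, 0.0783]
eef_rot: [-0.026, 1.0, -0.0, -0.005]
contact_force: [-11.3, -1.2, 4.1]
opening: 0.176
grasp_force: 31.1
```

```bash
python3 nudge.py '0 0 0 0;0 0 0 0;0 0 0 0;0 0 -.06 0;0 0 -.12 0' 0.6
python3 nudge.py '.1 -.1 -.06 0;.1 -.1 -.06 0;.1 -.1 -.06 0;.1 -.1 -.06 0;.1 -.1 -.06 0' 1
python3 - <<'E'
from h import *
c=r.capture("wrist");cv2.imwrite("pics/w2.png",c["color"][:,:,::-1])
for s,p in blobs(c,(6,90,50),(18,240,255),.032): print("rust",s,p.mean(0),np.ptp(p,axis=0),cv2.minEnclosingCircle(p[:,:2].astype(np.float32)))
for s,p in blobs(c,(100,120,40),(125,255,255),.022,300): print("blue",s,cv2.minAreaRect(p[:,:2].astype(np.float32)))
for s,p in blobs(c,(0,150,60),(6,255,255),.092): print("red",s,p.mean(0))
E
```

```text
time: 5.62
tcp_pos: [0.664, 0.0848, 0.1991]
eef_rot: [-0.023, 1.0, -0.0, -0.001]
contact_force: [1.2, 0.3, -0.3]
opening: 0.595
grasp_force: 0.0
time: 6.25
tcp_pos: [0.5695, -0.0188, 0.2575]
eef_rot: [-0.023, 1.0, 0.0, -0.0]
contact_force: [-0.4, -0.3, -0.0]
opening: 1.0
grasp_force: 0.0
rust [237  44  32  36 763] [ 0.46510657 -0.08555768  0.032     ] [3.10311377e-02 2.92911159e-02 1.11022302e-16] ((0.46528273820877075, -0.08571825921535492), 0.01578638330101967)
rust [325  51  32  35 737] [ 0.46687469 -0.00227706  0.032     ] [3.04780228e-02 2.96465393e-02 1.11022302e-16] ((0.46749579906463623, -0.002131030196323991), 0.015744581818580627)
rust [185  68  14  14  97] [ 0.47975545 -0.14346365  0.032     ] [1.17567653e-02 1.24630025e-02 1.11022302e-16] ((0.4807952642440796, -0.1438663750886917), 0.0064446525648236275)
blue [  164     9   294   113 20238] ((0.46651628613471985, -0.0328461229801178), (0.2786328196525574, 0.07975143939256668), 87.71381378173828)
blue [ 571  275   62   52 2188] ((0.7045066952705383, 0.32079002261161804), (0.07377724349498749, 0.05674441158771515), 68.4676742553711)
red [    0    82   106   149 11074] [ 0.55695542 -0.25259927  0.092     ]
red [407 260  16  31 271] [0.64575786 0.07451376 0.092     ]
```

View pics/w2.png

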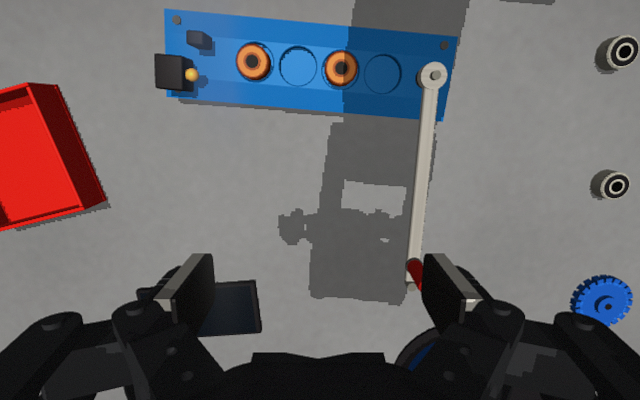

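Bar open; rusty bearings at (253,61) and (341,68), pockets 3 (298,66) and 1 (382,73) empty. Going for the pocket-4 one.

```bash
python3 nudge.py '.107 -.062 .1 .9;.107 -.062 .1 .9;.107 -.062 .1 .9;.107 -.062 .1 .9;.107 -.062 .1 .9' .55
python3 nudge.py '0 0 0 .758;0 0 0 .758;0 0 0 .758;0 0 0 .758;0 0 0 .758'
python3 - <<'E'
from h import *
s=r.observe();print(s["tcp_pos"],R.from_quat(s["eef_rot"]).as_matrix()[:,0],tool([.4653,-.0857,.045]),s["opening"])
E
```

```text
time: 6.92
tcp_pos: [0.4651, -0.0857, 0.157]
eef_rot: [0.416, 0.909, -0.0, -0.001]
contact_force: [-0.2, 0.1, -0.7]
opening: 0.549
grasp_force: 0.0
time: 7.55
tcp_pos: [0.4654, -0.0856, 0.1574]
eef_rot: [0.72, 0.694, -0.0, -0.001]
contact_force: [-0.6, 0.1, -0.4]
opening: 0.554
grasp_force: 0.0
[ 0.46540982 -0.08558035  0.15740936] [3.74437789e-02 9.99298662e-01 3.83490918e-04] [-1.66783226e-04  4.79042280e-05  1.12409341e-01] 0.5542995136227774
```

```bash
python3 nudge.py '0 0 .06 0;0 0 .112 0;0 0 .112 0;0 0 .117 0;0 0 .117 0'|egrep 'pos|contact'
python3 nudge.py '0 0 .002 0;0 0 .002 0;0 0 .002 0' |egrep 'pos|contact'
python3 nudge.py '0 0 0 0;0 0 0 0;0 0 0 0;0 0 0 0' 0 40|egrep 'pos|contact|op|gr'
```

```text
tcp_pos: [0.4662, -0.0865, 0.0428]
contact_force: [-0.9, -0.1, 0.0]
tcp_pos: [0.465, -0.0864, 0.0397]
contact_force: [-0.1, -0.1, -0.3]
tcp_pos: [0.465, -0.0864, 0.0397]
contact_force: [-0.7, 0.6, 5.9]
opening: 0.347
grasp_force: 39.3
```

```bash
python3 nudge.py '0 0 -.03 0;0 0 -.1 0;0 0 -.1 0;0 0 -.1 0' |egrep 'pos|contact|op|gr'
python3 nudge.py '-.219 .106 0 0;-.219 .106 0 0;-.219 .106 0 0;-.219 .106 0 0;-.219 .106 0 0' |egrep 'pos|contact|op|gr'
python3 - <<'E'
from h import *
c=r.capture("top");print(r.observe()["opening"])
for s,p in blobs(c,(0,150,60),(8,255,255),.04,300): print("red",s,cv2.minAreaRect(p[:,:2].astype(np.float32)))
c=r.capture("scene")
for s,p in blobs(c,(0,150,60),(8,255,255),.04,300): print("red",s,cv2.minAreaRect(p[:,:2].astype(np.float32)))
E
```

```text
tcp_pos: [0.4647, -0.0863, 0.1392]
contact_force: [-0.6, 0.1, -0.2]
opening: 0.345
grasp_force: 40.0
tcp_pos: [0.5619, -0.3125, 0.1358]
contact_force: [-1.3, 0.7, -0.9]
opening: 0.349
grasp_force: 40.0
0.34566621048606605
red [ 216  190   48   34 1168] ((0.5915845036506653, -0.3126087486743927), (0.1688254326581955, 0.13961637020111084), 17.17866325378418)
```

```bash
python3 nudge.py '0 .001 .04 0;0 .001 .08 0;0 .001 .08 0;0 .001 .08 0' |egrep 'pos|contact|op|gr'
python3 nudge.py '0 0 0 0;0 0 0 0;0 0 -.05 0;0 0 -.1 0;0 0 -.1 0' .55 |egrep 'pos|contact|op|gr'
python3 - <<'E'
from h import *
print(tool([.4673,-.0022,.14]))
c=r.capture("scene");a=cv2.resize(c["color"][150:280,180:480],None,fx=2.6,fy=2.6);cv2.imwrite("pics/s2.png",a[:,:,::-1])
E
```

```text
tcp_pos: [0.5633, -0.3089, 0.0604]
contact_force: [1.2, -0.5, -0.8]
opening: 0.347
grasp_force: 40.0
tcp_pos: [0.5654, -0.3109, 0.1653]
contact_force: [-0.2, 0.6, -0.5]
opening: 0.549
grasp_force: 0.0
[ 0.30464278 -0.11079232  0.02247641]
```

View pics/s2.png

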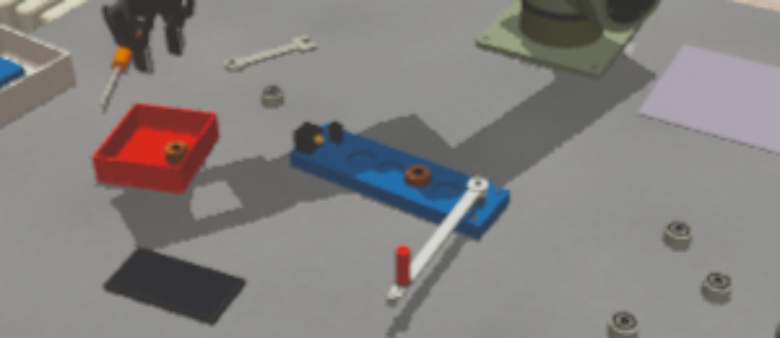

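First worn bearing is in the bin (176,150 in the crop). Now the second.

```bash
python3 nudge.py '.305 -.111 0 0;.305 -.111 0 0;.305 -.111 0 0;.305 -.111 0 0;.305 -.111 0 0'|egrep 'pos'
python3 nudge.py '.0 0 0 0;0 0 0 0' |egrep 'pos'
python3 - <<'E'
from h import *
print(tool([.4673,-.0022,.0395]),R.from_quat(r.observe()["eef_rot"]).as_matrix()[:,0])
E
```

```text
tcp_pos: [0.4664, -0.01, 0.1584]
tcp_pos: [0.4679, -0.0119, 0.1589]
[ 0.0097264  -0.0009576   0.11937392] [ 3.96519697e-02  9.99213405e-01 -5.40688889e-04]
```

```bash
python3 nudge.py '.0097 -.001 .06 0;.0097 -.001 .11 0;.0097 -.001 .119 0;.0097 -.001 .119 0;.0097 -.001 .119 0'|egrep 'pos|contact'
python3 nudge.py '0 0 0 0;0 0 0 0;0 0 0 0;0 0 0 0' 0 40|egrep 'pos|contact|op|gr'
python3 nudge.py '0 0 -.03 0;0 0 -.09 0;0 0 -.1 0;0 0 -.1 0;0 0 -.1 0' |egrep 'pos|contact|op|gr'
python3 - <<'E'
from h import *
print(tool([.577,-.357,.14]))
E
```

```text
tcp_pos: [0.4691, -0.0026, 0.0419]
contact_force: [0.1, 0.0, 0.7]
tcp_pos: [0.4685, -0.0022, 0.042]
contact_force: [-1.1, -0.5, 6.1]
opening: 0.341
grasp_force: 39.0
tcp_pos: [0.4663, -0.0019, 0.1392]
contact_force: [-0.1, -0.5, -1.5]
opening: 0.345
grasp_force: 39.8
[-0.35028737  0.12494077 -0.00113517]
```

```bash
python3 nudge.py '-.25 .09 0 0;-.25 .09 0 0;-.25 .09 0 0;-.25 .09 0 0;-.25 .09 0 0' |egrep 'pos|op|gr'
python3 nudge.py '-.1 .035 0 0;-.1 .035 0 0;-.1 .035 0 0;-.1 .035 0 0' |egrep 'pos|op|gr'
python3 nudge.py '0 0 .04 0;0 0 .08 0;0 0 .08 0;0 0 .08 0' |egrep 'pos|contact|op|gr'
python3 nudge.py '0 0 0 0;0 0 0 0;0 0 -.05 0;0 0 -.1 0;0 0 -.1 0' .55 |egrep 'pos|contact|op|gr'
python3 - <<'E'
from h import *
c=r.capture("scene");a=cv2.resize(c["color"][150:310,180:500],None,fx=2.4,fy=2.4);cv2.imwrite("pics/s3.png",a[:,:,::-1])
P=cloud(c);
k=(P[...,2]>.012)&(P[...,2]<.03);n,l,s,ce=cv2.connectedComponentsWithStats(k.astype(np.uint8))
for i in range(1,n):
    if 10<s[i,4]<300 : print(s[i],P[l==i].mean(0))
print(tool([.386,-.284,.14]))
E
```

```text
tcp_pos: [0.5473, -0.2586, 0.138]
opening: 0.349
grasp_force: 29.9
tcp_pos: [0.5773, -0.3552, 0.1387]
opening: 0.342
grasp_force: 40.1
tcp_pos: [0.5789, -0.3562, 0.0618]
contact_force: [-0.6, -0.2, -1.0]
opening: 0.34
grasp_force: 40.1
tcp_pos: [0.5805, -0.3584, 0.1666]
contact_force: [0.2, -0.3, 0.4]
opening: 0.546
grasp_force: 0.0
[309  30  32   6  64] [-1.90544543 -1.4691695   0.02085933]
[395  40  49   8 108] [-1.90560707 -0.56697037  0.02081831]
[226  81  17  11  36] [-0.38712627 -1.20119441  0.01820956]
[134  89  68  14 200] [-0.06586768 -1.42430579  0.02088812]
[274  90   4   4  12] [-0.41430457 -0.91566666  0.01920141]
[380 158  32  11 120] [0.05034369 0.02035657 0.02097693]
[224 162   7  16  57] [ 0.4087847  -0.54370592  0.01897532]
[158 164  42  13 158] [ 0.50918496 -0.70703441  0.02120009]
[130 177  46  14 173] [ 0.62841985 -0.71735585  0.02098253]
[169 176  21   9  81] [ 0.56117741 -0.64079557  0.02383157]
[280 183   9   6  33] [ 0.38672565 -0.28112739  0.01527142]
[154 190  12   7  32] [ 0.66129785 -0.63238174  0.02419636]
[218 192  42  19 180] [ 0.54052998 -0.36932461  0.02119535]
[215 196  49  25 217] [ 0.60725953 -0.30173733  0.02120793]
[229 203  10   7  55] [ 0.5828579  -0.35326633  0.01780486]
[243 205   9   7  49] [ 0.56760437 -0.30650774  0.01793427]
[548 215  29  15 141] [0.15183371 0.61773423 0.02105397]
[356 220  20  19 159] [0.47489862 0.09712568 0.01907233]
[435 235  11   8  59] [0.39859746 0.31096262 0.01568548]
[498 237  10   8  47] [0.32596635 0.4742458  0.02142296]
[450 255  12   8  75] [0.46347914 0.37412654 0.01546488]
[414 270  12  10  82] [0.5734292  0.305501   0.01552621]
[470 293  29  18 146] [0.60062525 0.47846878 0.02071646]
[407 313  10   9  63] [0.71822003 0.33758627 0.01402449]
[307 345  48  11 149] [0.90125066 0.21411432 0.0183485 ]
[ 0.06566798 -0.19607939  0.02235962]
```

View pics/s3.png

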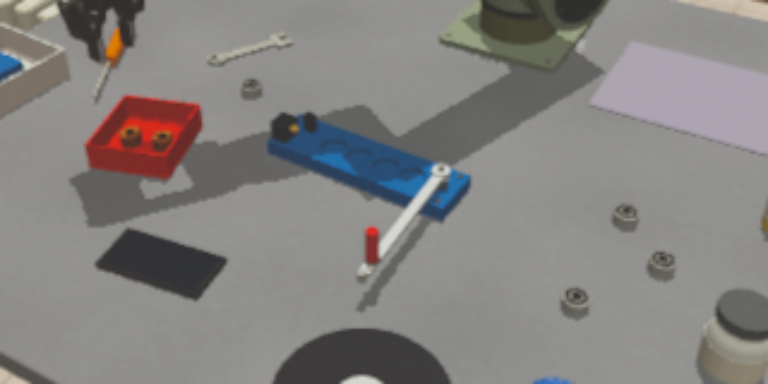

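Both rusty ones are in the bin (crop 131,137 and 161,140). One of the left bearings has been knocked from (.436,.272) to about (.398,.308). Next is the bearing at right, measured with the wrist camera first.

```bash
cat >> h.py <<'E'
def bearings(name="wrist"):
    c=r.capture(name);P=cloud(c);z=P[...,2]
    k=((z>.010)&(z<.024)).astype(np.uint8);k=cv2.morphologyEx(k,cv2.MORPH_CLOSE,np.ones((5,5),np.uint8))
    n,l,s,ce=cv2.connectedComponentsWithStats(k)
    for i in range(1,n):
        if s[i,4]<100 or s[i,1]+s[i,3]>=399: continue
        v,u=np.nonzero((l==i)&(z>.014));
        if len(v)<50: continue
        p=plane(c,u,v,.018)[:,:2].astype(np.float32);(x,y),rad=cv2.minEnclosingCircle(p)
        if .012<rad<.024: print(s[i],"enc",round(x,4),round(y,4),round(rad,4),"mean",p.mean(0),"med z",np.median(P[v,u,2]))
E
python3 nudge.py '.006 -.193 0 0;.006 -.193 0 0;.006 -.193 0 0;.006 -.193 0 0;.006 -.193 0 0'|egrep 'pos'
python3 - <<'E'
from h import *
bearings();print(tool([.386,-.284,.14]))
c=r.capture("wrist");cv2.imwrite("pics/w3.png",c["color"][:,:,::-1])
E
```

```text
tcp_pos: [0.3856, -0.3432, 0.1601]
[ 293   97   42   42 1393] enc 0.385 -0.2851 0.0157 mean [ 0.38498333 -0.28505218] med z 0.0167891592379123
[ 524  121   50   42 1643] enc 0.564 -0.3103 0.0179 mean [ 0.5643414  -0.31032258] med z 0.020778892709243074
[ 536  180   48   40 1492] enc 0.579 -0.3575 0.0181 mean [ 0.57949185 -0.3571842 ] med z 0.02071511270496787
[ 0.05933333 -0.00291716  0.02019803]
```

View pics/w3.png

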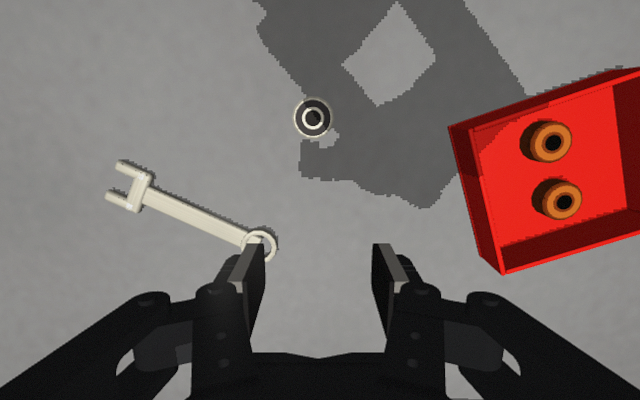

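Bearing seen at (313,117), well measured at (.385,-.285). Grasping it.

```bash
python3 nudge.py '.058 -.003 0 0;.058 -.003 .06 0;.058 -.003 .11 0;.058 -.003 .133 0;.058 -.003 .133 0'|egrep 'pos|contact'
python3 nudge.py '0 0 0 0;0 0 0 0;0 0 0 0;0 0 0 0' 0 40|egrep 'pos|contact|op|gr'
python3 nudge.py '0 0 -.03 0;0 0 -.09 0;0 0 -.12 0;0 0 -.12 0;0 0 -.12 0' |egrep 'pos|contact|op|gr'
python3 - <<'E'
from h import *
print(tool([.465,-.086,.14]))
E
```

```text
tcp_pos: [0.3853, -0.2842, 0.0254]
contact_force: [0.2, -0.2, 0.3]
tcp_pos: [0.3854, -0.2853, 0.0281]
contact_force: [-0.1, 0.8, 3.9]
opening: 0.342
grasp_force: 39.9
tcp_pos: [0.3841, -0.2844, 0.1464]
contact_force: [0.1, 0.4, -1.3]
opening: 0.341
grasp_force: 39.7
[0.20146464 0.07277626 0.00651247]
```

```bash
python3 nudge.py '.2015 .073 0 0;.2015 .073 0 0;.2015 .073 0 0;.2015 .073 0 0;.2015 .073 0 0' |egrep 'pos|op|gr'
python3 nudge.py '0 0 .04 0;0 0 .07 0;0 0 .07 0;0 0 .07 0' |egrep 'pos|contact|op|gr'
python3 - <<'E'
from h import *
print(tool([.465,-.086,.043]))
E
```

```text
tcp_pos: [0.4655, -0.0849, 0.1456]
opening: 0.344
grasp_force: 39.8
tcp_pos: [0.4662, -0.0873, 0.0777]
contact_force: [-0.1, -0.2, -0.5]
opening: 0.343
grasp_force: 39.8
[ 0.00128127 -0.00124764  0.03469841]
```

```bash
python3 nudge.py '.0005 -.0005 .02 0;.0005 -.0005 .03 0;.0005 -.0005 .036 0;.0005 -.0005 .036 0;.0005 -.0005 .036 0' |egrep 'pos|contact|op|gr'
```

```text
tcp_pos: [0.4659, -0.0862, 0.0421]
contact_force: [-1.9, -1.1, 5.1]
opening: 0.34
grasp_force: 40.4
```

```bash
python3 nudge.py '0 0 0 0;0 0 0 0;0 0 -.03 0;0 0 -.09 0;0 0 -.12 0' .55 |egrep 'pos|contact|op|gr'
python3 nudge.py '.25 -.04 0 0;.25 -.04 0 0;.25 -.04 0 0;.25 -.04 0 0;.25 -.04 0 0' |egrep 'pos'
python3 nudge.py '.06 -.01 0 0;.06 -.01 0 0;.06 -.01 0 0' |egrep 'pos'
python3 - <<'E'
from h import *
bearings();
c=r.capture("scene");cv2.imwrite("pics/s4.png",cv2.resize(c["color"][170:250,280:400],None,fx=5,fy=5)[:,:,::-1])
c=r.capture("wrist");cv2.imwrite("pics/w4.png",c["color"][:,:,::-1])
E
```

```text
tcp_pos: [0.4667, -0.0862, 0.164]
contact_force: [0.3, 0.6, -0.4]
opening: 0.549
grasp_force: 0.0
tcp_pos: [0.435, 0.1689, 0.1612]
tcp_pos: [0.428, 0.2248, 0.161]
[ 482   57   47   46 1651] enc 0.5685 0.3036 0.0166 mean [0.56903666 0.30402675] med z 0.016889943428080756
[ 249   61   43   44 1508] enc 0.3964 0.3087 0.0158 mean [0.39631113 0.3089051 ] med z 0.01680774475140903
```

View pics/s4.png

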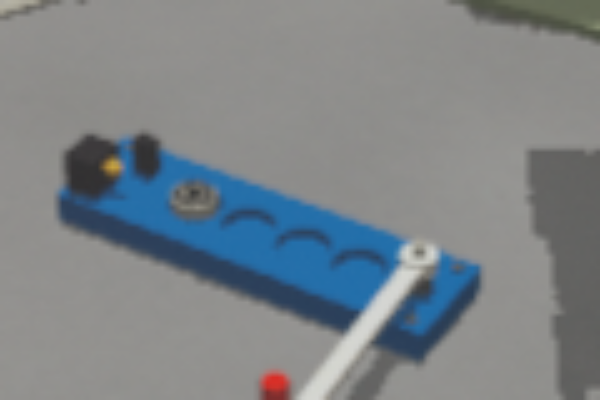

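The bearing is seated flat in pocket 4 (194,199). Next the one at (.3964,.3088).

Run:
```python
from h import *
print(tool([.3964,.3088,.027]))
```

```text
[ 0.08309898 -0.03542534  0.13416827]
```

```bash
python3 nudge.py '.083 -.035 0 0;.083 -.035 .06 0;.083 -.035 .11 0;.083 -.035 .134 0;.083 -.035 .134 0'|egrep 'pos|contact'
python3 nudge.py '0 0 0 0;0 0 0 0;0 0 0 0;0 0 0 0' 0 40|egrep 'pos|contact|op|gr'
python3 nudge.py '0 0 -.03 0;0 0 -.09 0;0 0 -.12 0;0 0 -.12 0;0 0 -.12 0' |egrep 'pos|contact|op|gr'
python3 - <<'E'
from h import *
print(tool([.4665,-.0439,.14]),R.from_quat(r.observe()["eef_rot"]).as_matrix()[:,0])
E
```

```text
tcp_pos: [0.3958, 0.3084, 0.0257]
contact_force: [-0.4, 0.4, 0.3]
tcp_pos: [0.3974, 0.3104, 0.0285]
contact_force: [1.1, -1.7, 6.4]
opening: 0.34
grasp_force: 40.2
tcp_pos: [0.3957, 0.3096, 0.1463]
contact_force: [0.9, 0.3, -1.6]
opening: 0.34
grasp_force: 39.8
[-0.3503672   0.08504851  0.00662622] [ 0.04041279  0.99918223 -0.00129845]
```

```bash
python3 nudge.py '-.25 .06 0 0;-.25 .06 0 0;-.25 .06 0 0;-.25 .06 0 0;-.25 .06 0 0' |egrep 'op|gr'
python3 nudge.py '-.1 .025 0 0;-.1 .025 0 0;-.1 .025 .03 0;-.1 .025 .07 0;-.1 .025 .07 0' |egrep 'pos|contact|op|gr'
python3 - <<'E'
from h import *
print(tool([.4665,-.0439,.043]))
E
```

```text
opening: 0.341
grasp_force: 39.8
tcp_pos: [0.4642, -0.042, 0.0742]
contact_force: [0.7, 0.5, -1.0]
opening: 0.34
grasp_force: 39.9
[-0.00186071  0.00263619  0.03113989]
```

```bash
python3 nudge.py '-.001 .001 .015 0;-.001 .001 .015 0' |egrep 'pos|contact'
python3 - <<'E'
from h import *
print(tool([.4665,-.0439,.043]))
E
```

```text
tcp_pos: [0.4681, -0.0434, 0.0624]
contact_force: [0.0, -0.4, -0.1]
[-0.00053878 -0.00153383  0.01936793]
```

```bash
python3 nudge.py '-.0005 -.0005 .012 0;-.0005 -.0005 .0205 0;-.0005 -.0005 .0205 0;-.0005 -.0005 .0205 0' |egrep 'pos|contact|op|gr'
```

```text
tcp_pos: [0.4674, -0.0442, 0.0419]
contact_force: [-1.8, 2.7, 2.6]
opening: 0.338
grasp_force: 42.8
```

Reached the floor at the same height as before. Release and go to the next.

```bash
python3 nudge.py '0 0 0 0;0 0 0 0;0 0 -.03 0;0 0 -.09 0;0 0 -.12 0' .55 |egrep 'pos|contact|op|gr'
python3 nudge.py '.27 .02 0 0;.27 .02 0 0;.27 .02 0 0;.27 .02 0 0;.27 .02 0 0' |egrep 'pos'
python3 nudge.py '0 0 0 0;0 0 0 0' |egrep 'pos'
python3 - <<'E'
from h import *
bearings();print(tool([.4665,.2,.027]))
c=r.capture("scene");cv2.imwrite("pics/s5.png",cv2.resize(c["color"][170:250,280:400],None,fx=5,fy=5)[:,:,::-1])
E
```

```text
tcp_pos: [0.469, -0.0448, 0.1646]
contact_force: [-0.3, 0.2, -0.4]
opening: 0.55
grasp_force: 0.0
tcp_pos: [0.4989, 0.2275, 0.1616]
tcp_pos: [0.4983, 0.223, 0.1616]
[238   0  37  12 295] enc 0.461 0.3616 0.0122 mean [0.46061027 0.35940412] med z 0.016256087441277656
[ 590    0   50   46 1536] enc 0.7113 0.337 0.0157 mean [0.71441865 0.3353528 ] med z 0.014942352197421904
[ 388   59   45   45 1552] enc 0.5697 0.3041 0.016 mean [0.5699408  0.30399036] med z 0.016831742821421303
[-0.0240163  -0.03086374  0.13473571]
```

View pics/s5.png

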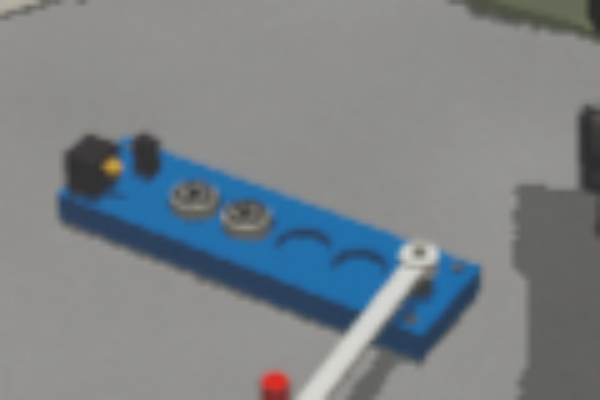

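Two seated, at (194,199) and (246,217). Next (.5697,.304).

```bash
python3 nudge.py '.084 .068 0 0;.084 .068 .02 0;.084 .068 .08 0;.084 .068 .134 0;.084 .068 .134 0'|egrep 'pos|contact'
python3 nudge.py '0 0 0 0;0 0 0 0;0 0 0 0;0 0 0 0' 0 40|egrep 'pos|contact|op|gr'
python3 nudge.py '0 0 -.03 0;0 0 -.09 0;0 0 -.12 0;0 0 -.12 0;0 0 -.12 0' |egrep 'pos|contact|op|gr'
python3 - <<'E'
from h import *
print(tool([.468,-.002,.14]))
E
```

```text
tcp_pos: [0.5672, 0.3027, 0.0237]
contact_force: [-0.2, -0.7, -0.1]
tcp_pos: [0.5709, 0.3059, 0.0298]
contact_force: [-0.2, -1.2, 7.1]
opening: 0.335
grasp_force: 40.4
tcp_pos: [0.569, 0.3052, 0.1465]
contact_force: [0.8, -0.3, -1.2]
opening: 0.337
grasp_force: 39.7
[-0.31102035 -0.08852027  0.00709717]
```

```bash
python3 nudge.py '-.25 -.07 0 0;-.25 -.07 0 0;-.25 -.07 0 0;-.25 -.07 0 0;-.25 -.07 0 0' |egrep 'op|gr'
python3 nudge.py '-.061 -.0185 0 0;-.061 -.0185 0 0;-.061 -.0185 .03 0;-.061 -.0185 .07 0;-.061 -.0185 .07 0' |egrep 'pos|contact|op|gr'
python3 nudge.py '0 0 .01 0;0 0 .01 0' |egrep 'op|gr'
python3 - <<'E'
from h import *
print(tool([.468,-.002,.043]))
E
```

```text
opening: 0.336
grasp_force: 39.7
tcp_pos: [0.4668, -0.0004, 0.075]
contact_force: [-0.4, 0.0, -0.3]
opening: 0.339
grasp_force: 39.9
opening: 0.338
grasp_force: 39.9
[-0.00085994 -0.00135533  0.02503259]
```

```bash
python3 nudge.py '-.001 -.0005 .015 0;-.001 -.0005 .0255 0;-.001 -.0005 .0255 0;-.001 -.0005 .0255 0' |egrep 'pos|contact|op|gr'
```

```text
tcp_pos: [0.4689, -0.0022, 0.043]
contact_force: [-0.9, 1.8, 3.1]
opening: 0.337
grasp_force: 44.8
```

```bash
python3 nudge.py '0 0 0 0;0 0 0 0;0 0 -.03 0;0 0 -.09 0;0 0 -.12 0' .55 |egrep 'pos|contact|op|gr'
python3 nudge.py '.287 -.02 0 0;.287 -.02 0 0;.287 -.02 0 0;.287 -.02 0 0;.287 -.02 0 0' |egrep 'pos'
python3 nudge.py '0 0 0 0;0 0 0 0' |egrep 'pos'
python3 - <<'E'
from h import *
bearings();print(tool([.461,.370,.027]))
c=r.capture("scene");cv2.imwrite("pics/s6.png",cv2.resize(c["color"][170:250,280:400],None,fx=5,fy=5)[:,:,::-1])
E
```

```text
tcp_pos: [0.4696, -0.0027, 0.1651]
contact_force: [1.0, 0.2, -0.7]
opening: 0.55
grasp_force: 0.0
tcp_pos: [0.4597, 0.2877, 0.1622]
tcp_pos: [0.4598, 0.2843, 0.162]
[ 293   52   43   46 1518] enc 0.4606 0.3723 0.0158 mean [0.46057257 0.37253043] med z 0.016802081844744132
[ 0.0861661  -0.00236538  0.13501805]
```

View pics/s6.png

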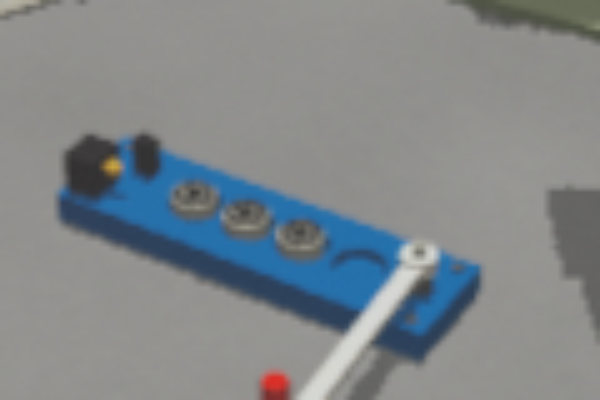

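Three seated. Last one at (.4606,.3725).

```bash
python3 nudge.py '.0885 -.003 0 0;.0885 -.003 .02 0;.0885 -.003 .08 0;.0885 -.003 .134 0;.0885 -.003 .134 0'|egrep 'pos|contact'
python3 nudge.py '0 0 0 0;0 0 0 0;0 0 0 0;0 0 0 0' 0 40|egrep 'pos|contact|op|gr'
python3 nudge.py '0 0 -.03 0;0 0 -.09 0;0 0 -.12 0;0 0 -.12 0;0 0 -.12 0' |egrep 'pos|contact|op|gr'
python3 - <<'E'
from h import *
print(tool([.4697,.040,.14]))
E
```

```text
tcp_pos: [0.4584, 0.3705, 0.0248]
contact_force: [-0.8, 0.0, 1.5]
tcp_pos: [0.4616, 0.3741, 0.0302]
contact_force: [-0.3, -1.0, 7.2]
opening: 0.331
grasp_force: 40.4
tcp_pos: [0.4598, 0.373, 0.1472]
contact_force: [-0.2, -0.6, -1.0]
opening: 0.335
grasp_force: 39.7
[-0.33235549  0.02334659  0.00761565]
```

```bash
python3 nudge.py '-.25 .015 0 0;-.25 .015 0 0;-.25 .015 0 0;-.25 .015 0 0;-.25 .015 0 0' |egrep 'op|gr'
python3 nudge.py '-.082 .008 0 0;-.082 .008 0 0;-.082 .008 .03 0;-.082 .008 .07 0;-.082 .008 .07 0' |egrep 'pos|contact|op|gr'
python3 nudge.py '0 0 .01 0;0 0 .01 0' |egrep 'op|gr'
python3 - <<'E'
from h import *
print(tool([.4697,.040,.043]))
E
```

```text
opening: 0.333
grasp_force: 39.7
tcp_pos: [0.4673, 0.0416, 0.0752]
contact_force: [-0.1, 0.6, -0.1]
opening: 0.332
grasp_force: 39.9
opening: 0.334
grasp_force: 39.9
[-0.00130925 -0.0006765   0.02548941]
```

```bash
python3 nudge.py '-.001 0 .015 0;-.001 0 .0255 0;-.001 0 .0255 0;-.001 0 .0255 0' |egrep 'pos|contact|op|gr'
python3 nudge.py '0 0 0 0;0 0 0 0;0 0 -.03 0;0 0 -.09 0;0 0 -.12 0' .55 |egrep 'pos|contact|op|gr'
python3 nudge.py '-.05 .1 0 1.4;-.05 .1 0 1.4;-.05 .1 0 1.4;-.05 .1 0 1.4;-.05 .1 0 1.4' 1 |egrep 'pos'
python3 nudge.py '0 0 0 .72;0 0 0 .72;0 0 -.04 .72;0 0 -.05 .72;0 0 -.05 .72' 1 |egrep 'pos'
python3 - <<'E'
from h import *
s=r.observe();print(s["tcp_pos"],R.from_quat(s["eef_rot"]).as_matrix()[:,0],s["q"])
c=r.capture("wrist");cv2.imwrite("pics/w7.png",c["color"][:,:,::-1])
for s,p in blobs(c,(0,150,60),(6,255,255),.092): print("red",s,p.mean(0))
P=cloud(c);k=(np.abs(P[...,2]-.032)<.005).astype(np.uint8);n,l,s,ce=cv2.connectedComponentsWithStats(k)
for i in range(1,n):
    if s[i,4]>150:
        v,u=np.nonzero(l==i);p=plane(c,u,v,.032)[:,:2].astype(np.float32);print(s[i],cv2.minEnclosingCircle(p),np.median(P[v,u,2]))
E
```

```text
tcp_pos: [0.4707, 0.0401, 0.0433]
contact_force: [0.2, 0.3, 1.5]
opening: 0.334
grasp_force: 44.7
tcp_pos: [0.4711, 0.0399, 0.1655]
contact_force: [0.2, 0.2, -0.5]
opening: 0.551
grasp_force: 0.0
tcp_pos: [0.5679, -0.0142, 0.1624]
tcp_pos: [0.5683, -0.0141, 0.2135]
[ 0.56829948 -0.01412955  0.21351646] [ 0.99214834 -0.12505512  0.00169878] [-4.50330432e-02  3.32579024e-01  1.63623362e+00 -1.13918862e-04
  1.17108418e+00  1.65119107e+00]
red [ 571   64   69  162 7006] [ 0.58431256 -0.2250125   0.092     ]
red [143  77  45  24 825] [0.65891448 0.07884807 0.092     ]
[ 594   72   46  154 1364] ((0.5605945587158203, -0.2933952212333679), 0.06855304539203644) 0.03215681441258725
[463 238  31  18 174] ((0.4892108738422394, -0.15728414058685303), 0.014957361854612827) 0.032013023721065986
[387 259  33  31 763] ((0.4687119722366333, -0.08534348011016846), 0.016207098960876465) 0.030616477562728228
[345 263  33  30 750] ((0.4700431227684021, -0.04452897235751152), 0.01603824831545353) 0.030614721581218862
[303 267  33  29 747] ((0.47104018926620483, -0.0037339916452765465), 0.016193801537156105) 0.030648900704032256
[261 270  32  30 741] ((0.4729574918746948, 0.03822437301278114), 0.01620413549244404) 0.03065079640076568
```

View pics/w7.png

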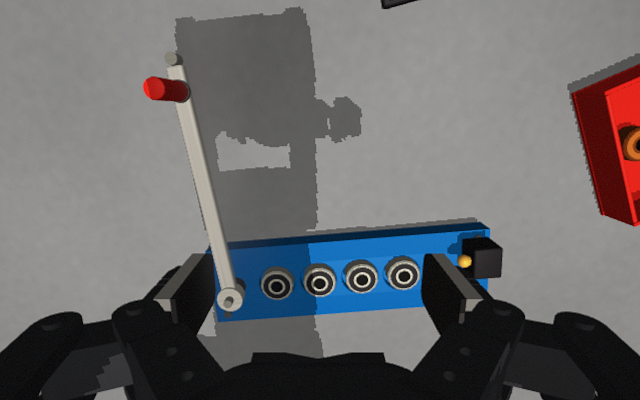

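All four lie flat in their pockets ((277,284), (319,281), (362,277), (403,273)). The wrist is turned the wrong half-turn for the closing swing, so I'll turn it back while moving above the knob.

```bash
python3 nudge.py '.081 -.1125 0 -.94;.081 -.1125 0 -.94;.081 -.1125 0 -.94;.081 -.1125 0 -.94;.081 -.1125 0 -.94' .55 |egrep 'pos'
python3 nudge.py '0 0 0 -.94;0 0 0 -.94;0 0 0 -.94;0 0 0 -.94;0 0 0 -.94' |egrep 'pos'
python3 nudge.py '0 0 0 -.94;0 0 0 -.94;0 0 0 -.94;0 0 0 -.94;0 0 0 -.94' |egrep 'pos'
python3 nudge.py '0 0 0 -.42;0 0 0 -.42;0 0 0 -.42;0 0 0 -.42' |egrep 'pos'
python3 - <<'E'
from h import *
s=r.observe();print(tool([.6625,.0875,.078]),R.from_quat(s["eef_rot"]).as_matrix()[:,0],s["q"])
E
```

```text
tcp_pos: [0.6621, 0.0876, 0.2108]
tcp_pos: [0.662, 0.0871, 0.2111]
tcp_pos: [0.662, 0.0871, 0.2111]
tcp_pos: [0.6621, 0.0872, 0.2114]
[-0.00073422  0.00037443  0.133394  ] [-0.99938242  0.03505636  0.00241418] [ 1.13775835e-01  4.89886847e-01  1.38729961e+00 -9.91295583e-05
  1.26686155e+00 -1.42192762e+00]
```

```bash
python3 nudge.py '0 0 .05 0;0 0 .1 0;0 0 .131 0;0 0 .131 0;0 0 .131 0' |egrep 'pos|contact'
python3 nudge.py '0 0 0 0;0 0 0 0;0 0 0 0;0 0 0 0' 0 40|egrep 'pos|contact|op|gr'
```

```text
tcp_pos: [0.6635, 0.0873, 0.0829]
contact_force: [-0.1, 0.1, 0.1]
tcp_pos: [0.6634, 0.0873, 0.0834]
contact_force: [-1.3, -1.5, 6.3]
opening: 0.172
grasp_force: 39.0
```

```bash
python3 nudge.py '.001 -.0341 0 .18;.0081 -.0675 0 .36;.0211 -.0991 0 .54;.0396 -.1279 0 .72;.0628 -.1529 0 .9' |egrep 'pos|contact|op|gr'
python3 nudge.py '.001 -.0341 0 .18;.0081 -.0675 0 .36;.0211 -.0991 0 .54;.0211 -.0991 0 .54' |egrep 'pos|contact|op|gr'
python3 - <<'E'
from h import *
print(tool([.465,-.107,.08]),R.from_quat(r.observe()["eef_rot"]).as_matrix()[:,0])
E
```

```text
tcp_pos: [0.5952, -0.0648, 0.0834]
contact_force: [-0.4, -0.7, 6.9]
opening: 0.168
grasp_force: 39.4
tcp_pos: [0.5016, -0.1078, 0.0835]
contact_force: [0.8, -7.9, 3.2]
opening: 0.174
grasp_force: 39.0
[ 0.00425204 -0.03637029  0.00339061] [-0.09366833  0.99559125 -0.00492985]
```

```bash
python3 nudge.py '.002 -.015 0 .1;.004 -.03 0 .18;.0045 -.041 0 .18;.0045 -.041 0 .18;.0045 -.041 0 .18' |egrep 'pos|contact|op|gr'
```

```text
tcp_pos: [0.4631, -0.1091, 0.0836]
contact_force: [-1.3, -18.7, 4.4]
opening: 0.174
grasp_force: 39.8
```

```bash
python3 nudge.py '0 -.003 0 0;0 -.003 0 0;0 -.003 0 0' |egrep 'pos|contact'
python3 nudge.py '0 0 0 0;0 0 0 0;0 0 0 0;0 0 -.06 0;0 0 -.12 0' .55 |egrep 'pos|contact|op'
python3 nudge.py '-.06 0 -.04 0;-.06 0 -.04 0;-.06 0 -.04 0;-.06 0 -.04 0;-.06 0 -.04 0' |egrep 'pos'
python3 - <<'E'
from h import *
c=r.capture("wrist");cv2.imwrite("pics/w9.png",c["color"][:,:,::-1])
P=cloud(c)
for s,p in blobs(c,(0,150,60),(6,255,255),.092): print("red",s,p.mean(0))
k=(np.abs(P[...,2]-.092)<.006);k[230:]=0;v,u=np.nonzero(k);print("knob",k.sum(),plane(c,u,v,.092).mean(0))
b=(np.abs(P[...,2]-.046)<.004);b[230:]=0;v,u=np.nonzero(b);p=plane(c,u,v,.046);print("bar",len(p),cv2.fitLine(p[:,:2].astype(np.float32),2,0,.01,.01).ravel())
for s,p in blobs(c,(100,120,40),(125,255,255),.022,300): print("blue",s,cv2.minAreaRect(p[:,:2].astype(np.float32)))
c=r.capture("scene");cv2.imwrite("pics/s9.png",cv2.resize(c["color"][150:290,200:480],None,fx=2.8,fy=2.8)[:,:,::-1])
E
```

```text
tcp_pos: [0.4626, -0.109, 0.0837]
contact_force: [4.9, -19.4, -0.2]
tcp_pos: [0.4571, -0.1037, 0.2026]
contact_force: [0.0, -0.7, 0.4]
opening: 0.552
tcp_pos: [0.4522, -0.163, 0.2406]
red [317 110  19  21 306] [ 0.46307493 -0.10739671  0.092     ]
red [ 413  243   85   61 2931] [ 0.56697698 -0.24539298  0.092     ]
red [364 279  24  64 316] [ 0.49307001 -0.27261339  0.092     ]
red [445 363  14   9  85] [ 0.56133631 -0.34184248  0.092     ]
knob 327 [ 0.46294989 -0.10744581  0.092     ]
bar 2686 [ 0.02377294 -0.99971735  0.46551335 -0.08346952]
blue [  276     0    91   185 10673] ((0.4640989899635315, -0.08833601325750351), (0.1679963767528534, 0.07966391742229462), 87.72032165527344)
```

View pics/w9.png

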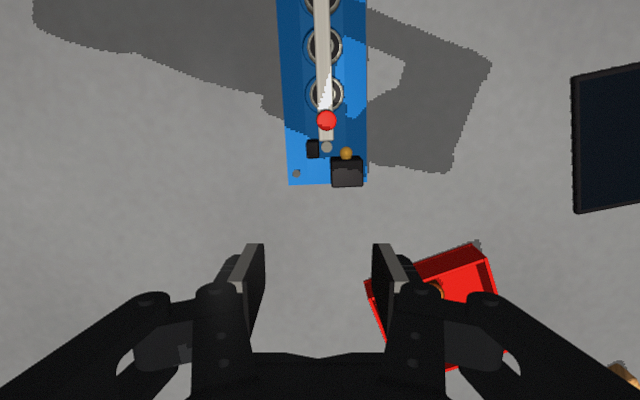

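View pics/s9.png

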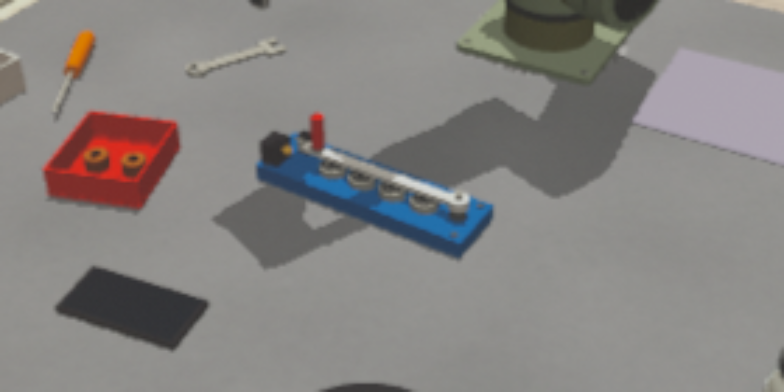

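The bar lies against its stop past the catch ball: knob at (326,120), 2 mm further shut than at the start. All four bearings are under it and both rusty ones are in the bin, so I'm handing in.

```bash
python3 -c "
from rig import r
print(r.hand_in(), r.observe()['time'])"
```

```text
the job is handed in; nothing more can be done
the job is handed in; nothing more can be done
```

The job is handed in, with no verdict shown: in the last pictures both rusty bearings were in the scrap bin, all four new ones were seated in their own pockets, and the keeper bar was shut past its catch ball.

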